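Index the sample carousel to the specimen cup

ROBOT

A 6-joint arm with a two-finger parallel gripper is mounted at the origin on a cart in front of the work surface, level with it; the furniture and walls round the work are solid. World frame = base frame: x ahead of the robot, y to its left, z up, the work surface at z = 0. Lengths are in m, angles in rad, forces in N, time in s.
With the tool pointing down it reaches from about 0.25 to 0.775 m from the base axis. Payload 4 kg.
Tool frame: the origin (TCP) lies at the very end of the fingers, on their centre line; the grasp point (between the pads) lies 19 mm behind it; z points along the fingers, y is the line along which they close (so a half turn about z gives the same grasp; the last joint's range is limited). The gripper opens to 94 mm and grips with 3 to 60 N. Pads are 16 mm wide; open, the fingers measure 119 mm over their backs; the gripper's body (75 mm by 177 mm) begins 78 mm behind the grasp point.
Start: joints at [1.05, 0.087, 1.371, -0, 1.684, -0.103], TCP at [0.223, 0.503, 0.206] pointing down, gripper open.
Joint ranges: [-3.1, 3.1], [-0.76, 2.03], [0.27, 2.55], [-1.08, 4.22], [0.17, 2.65], [-2.57, 2.57]. Speed limits (rad/s): [2.79, 2.79, 3.14, 3.14, 3.14, 3.14].

INTERFACE

Orientations are given as [roll, pitch, yaw] about the fixed x, y, z axes, in that order (R = Rz(yaw) Ry(pitch) Rx(roll)).
In Python, from bench import robot gives the robot as it stands. The module is installed in compiled form; this text tells all that it offers.
- The arm moves only by the tool move_arm, never from a script. Its argument "deltas" is one flat list of numbers, 7 for each row, row after row: the turn, a rotation vector about the tool's x, y, z in rad, then the shift along the tool's x, y, z in cm, then the closure, from -1 (fully open) to 1 (shut). A call has 1 to 8 rows; each row is the pose to reach, as a shift and turn from the pose commanded when the call began, along the tool's axes at that moment; what a row does not reach only later rows make up. A row lasts 1/10 s, in which the tool goes at most 50 mm and 8.59 degrees, less where a joint would pass 70% of its speed; a pose out of reach is approached as far as the arm can. A call with a gripper value outside its range is refused whole. The fingers move at their own pace and stop on an object; the grip force is fixed at half the most. Time passes only in rows, so rows that repeat a pose let the fingers close. It gives the time, the measured TCP pose, the force, the opening and the grip force at its end, in the units of the state.
- robot.get_obs(): the state, without advancing time (a new reading comes with each control period).
- robot.snapshot(name): name is "scene" or "top" or "wrist"; returns a dict with "image" (400x640x3 uint8, red, green, blue), "depth" (400x640 float32, m along the optical axis (not along the pixel's ray), 0 where there is no reading), "fov_y" (degrees; the focal length in pixels is half the picture's height over the tangent of half this angle, whatever the lens; pixels are square), "cx", "cy" (the principal point, pixels), "origin" and "orientation" of the camera in the world; the wrist camera has in their place "T_tool_cam" (4x4, takes a point from camera to tool coordinates, whose origin is the TCP and whose axes are the flange's). Camera axes: x right, y up, looking along -z (the intrinsics and any distortion apply to the point x, -y, -z); pixel columns grow to the right and rows downward; lengths in m; the calibration is good to about 2 mm. A picture is of the moment at which its call begins: read the wrist's pose just before it.
- robot.close_job(): hands the job in; it is judged then, once.
The state is a dict: "time": time; "joint_positions": joint angles; "qvel": joint speeds; "joint_torque": joint torques, N m; "tool_pos": TCP position; "ee_rot": TCP orientation; "wrist_force": force on the tool from outside, world axes, zero at the start; "wrist_torque": the same for the moment, N m; "width": finger opening in m; "finger_force": force on a finger pad.
Only numpy, scipy, OpenCV 4.12 (cv2) and the standard library are available. Lean on these libraries where they do the work, as an engineer would, in place of code of your own. Each camera call takes 0.05 s, during which the arm holds its last target. There are 200 camera calls.

TASK

Turn the sample carousel on the worktop until the specimen cup it carries stands in line with the pointer on the carousel's base, and leave it at rest there. Turn it smoothly, without flinging it round.

Things in the scene. Friction and masses are not known exactly. Their poses are not given: they have to be found in the camera images.
- carousel: Fixed grey round base of the sample carousel. Origin on the turning axis at worktop level; z up; its own -x axis runs from the axis to the pointer. It carries a round grey turntable, 250 mm across, its top face 30 mm above the worktop, with four containers held fast in sockets 90 degrees apart, the tallest reaching 124 mm above the worktop (canister, stain flask, oil dropper, specimen cup)
- cup (a point): Centre, half-way up, of the specimen cup on the turntable: the shortest and widest of its four containers, white with a broad screw lid, 49 mm across, 60 mm tall, its centre 70 mm from the turning axis. It stays fixed to the turntable. (A similar cup on the worktop beside the carousel is not meant)
- index (a point): Tip of the pointer: a black arrowhead on a grey block (44 mm wide) at the edge of the fixed base, just outside the turntable, pointing at the axis. The tip is 132 mm from the axis and 32 mm above the worktop; the block reaches to 171 mm from the axis
- turntable (a joint): Turntable angle (rad), counter-clockwise from above, no stops; 0 or any whole turn: cup exactly in line with the pointer. Four upright steel pegs to push it by, 14 mm thick, 105 mm from the axis, midway between containers (45, 135, 225, 315 degrees from the cup), reach 85 mm above the worktop. Bearing friction is slight (about 0.6 N at a peg); it stops within a few degrees when let go

How it is judged:
At the end, for the whole second after the job is handed in: The specimen cup on the carousel stands on the pointer's side with its centre within 14 mm (about 11.5 degrees) of the line from the axis to the pointer's tip, and the turntable is at rest (under 0.05 rad/s) (y of cup in the frame of carousel between -0.014 and 0.014 m and x of cup in the frame of carousel below -0.05 m and velocity of joint turntable between -0.05 and 0.05 rad/s); the robot touches nothing.
It fails at once if the turntable is flung round (faster than 2.5 rad/s) (velocity of joint turntable above 2.5 rad/s or velocity of joint turntable below -2.5 rad/s).
It also fails if it takes over 48 s, if anything falls off the work surface, if the arm or the gripper's body presses on something with over 40 N, if the wrist force passes 120 N, or if a joint passes its speed limit or range.

## Working session

There is one attempt and no reset: what is moved stays moved. The work goes in short steps, Python scripts to look and compute and a tool call to move; the robot and the scene stay as the last step left them, time stands still between calls to the robot, and variables do not carry over. Pictures are saved under pics/ and viewed, at most 10 in all, crops included, and the job is handed in when it is done.

Besides the shell and the picture viewer there is one more tool, called after "Emit:" as name(argument=value, ...) on one line, values as JSON. move_arm: Moves the arm, as the interface text tells. Its arguments: {"type":"object","properties":{"deltas":{"type":"array","items":{"type":"number"}}},"required":["deltas"]}

```bash
mkdir -p pics; cat > h.py <<'E'
import numpy as np, cv2
from bench import robot
from scipy.spatial.transform import Rotation as Ro
def snap(n,f):
    s=robot.snapshot(n); cv2.imwrite('pics/'+f,s['image'][:,:,::-1]); 
    np.savez('pics/'+f+'.npz',**{k:s[k] for k in s}); return s
def pts(s,uv,T=None):
    f=200/np.tan(np.radians(s['fov_y'])/2); o=[]
    for u,v in uv:
        d=float(s['depth'][v,u]); o.append([(u-s['cx'])/f*d,-(v-s['cy'])/f*d,-d])
    return np.array(o)
E
python3 - <<'E'
from h import *
for n in('scene','top'):
    s=snap(n,n+'1.png'); print(n,{k:s[k] for k in s if k not in('image','depth')})
o=robot.get_obs();print(o['time'],o['tool_pos'],o['ee_rot'])
E
```

```text
scene {'fov_y': 55.26420200847185, 'cx': 316.14690001064025, 'cy': 193.88270025500412, 'origin': array([0.20670965, 0.30005983, 0.81791487]), 'orientation': array([ 0.50125912, -0.01004256, -2.320328  ])}
top {'fov_y': 55.681062348895885, 'cx': 329.08513989626016, 'cy': 193.62136082066203, 'origin': array([0.43074004, 0.0198946 , 0.90927131]), 'orientation': array([ 0.08443599,  0.0197346 , -1.58594426])}
0.1 [0.22292261 0.50226007 0.20442595] [-3.13962733e+00 -1.70595471e-04  2.72382166e+00]
```

View pics/top1.png

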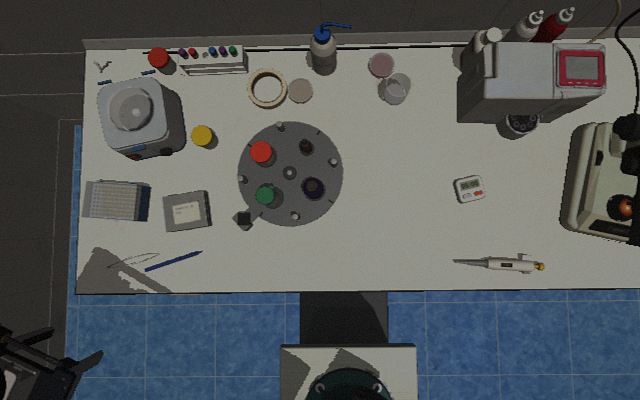

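View pics/scene1.png

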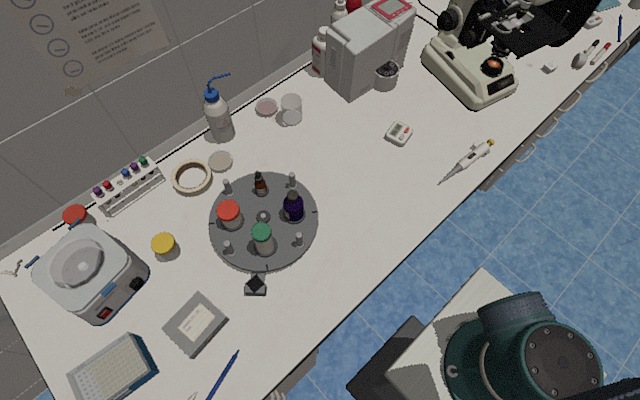

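The top view shows the turntable centred near (290,173) with the pointer block at (244,218). The containers are red lid (261,152), green lid (265,195), dark flask (313,188) and brown dropper (306,147). Next I'll measure heights and diameters to tell the red and green ones apart.

```bash
python3 - <<'E'
from h import *
from scipy.spatial.transform import Rotation as Ro
import colorsys
ims=[]
for n in('top','scene'):
    s=np.load(f'pics/{n}1.png.npz'); im=s['image']; d=s['depth']
    f=200/np.tan(np.radians(s['fov_y'])/2)
    v,u=np.mgrid[:400,:640]
    P=np.stack([(u-s['cx'])/f*d,-(v-s['cy'])/f*d,-d],-1)
    W=P@Ro.from_euler('xyz',s['orientation']).as_matrix().T+s['origin']
    hsv=cv2.cvtColor(im,cv2.COLOR_RGB2HSV)
    H,S,V=cv2.split(hsv)
    box=((slice(120,230),slice(235,345)) if n=='top' else (slice(165,300),slice(200,325)))
    for c,m in dict(red=((H<8)|(H>172))&(S>150)&(V>80),green=(H>55)&(H<90)&(S>90)).items():
        M=np.zeros_like(m);M[box]=m[box]; w=W[M]; w=w[w[:,2]>.03]
        top=w[w[:,2]>np.percentile(w[:,2],90)-.008]
        print(n,c,len(w),'z95',np.percentile(w[:,2],[50,95]),'mid',(top.min(0)+top.max(0))/2,'ext',np.ptp(top,axis=0))
    m=(W[...,2]>.02)&(W[...,2]<.036)&(S<60)&(V>40)
    M=np.zeros_like(m);M[box]=m[box]; cc=max(cv2.findContours(M.astype(np.uint8),0,1)[0],key=cv2.contourArea)
    w=W[cc[:,0,1],cc[:,0,0]]; print('disc',cv2.minEnclosingCircle(w[:,:2].astype(np.float32)),w[:,2].mean())
    # heights >.06 blobs
    m=(W[...,2]>.06)&(W[...,2]<.13);M=np.zeros_like(m);M[box]=m[box]
    k,l,st,ce=cv2.connectedComponentsWithStats(M.astype(np.uint8))
    for i in range(1,k):
        w=W[l==i]
        if len(w)>5: print(ce[i].round(),len(w),w.mean(0).round(3),'zmax',w[:,2].max().round(3))
    ims.append(cv2.resize(im[box],(400,400),interpolation=2))
cv2.imwrite('pics/crop.png',np.hstack(ims)[:,:,::-1])
E
```

```text
top red 363 z95 [0.09072213 0.09297164] mid [0.52512801 0.11380009 0.49686479] ext [0.18877595 0.18781097 0.82481305]
top green 287 z95 [0.12282892 0.12527995] mid [0.49699102 0.16890352 0.12258059] ext [0.03809758 0.0380856  0.00978341]
disc ((0.5563412308692932, 0.12724199891090393), 0.12512251734733582) 0.030154590568292526
[280. 125.] 47 [0.658 0.143 0.08 ] zmax 0.088
[306. 145.] 115 [0.609 0.085 0.086] zmax 0.118
[261. 152.] 410 [0.595 0.183 0.089] zmax 0.095
[334. 161.] 39 [0.572 0.024 0.081] zmax 0.087
[241. 179.] 48 [0.538 0.229 0.08 ] zmax 0.088
[313. 187.] 331 [0.513 0.069 0.103] zmax 0.127
[267. 195.] 362 [0.497 0.166 0.116] zmax 0.127
[296. 216.] 36 [0.452 0.109 0.083] zmax 0.088
scene red 374 z95 [0.08976603 0.09198187] mid [0.41209941 0.2321194  0.45088859] ext [0.41077952 0.13588087 0.73405256]
scene green 302 z95 [0.12194348 0.12403558] mid [0.49487246 0.17184319 0.12050557] ext [0.03847251 0.03749324 0.00986371]
disc ((0.5547105073928833, 0.12920239567756653), 0.12516333162784576) 0.028497947566199146
[259. 180.] 153 [0.607 0.091 0.084] zmax 0.116
[292. 176.] 56 [0.57  0.027 0.077] zmax 0.086
[226. 183.] 60 [0.655 0.147 0.077] zmax 0.087
[293. 203.] 437 [0.507 0.077 0.097] zmax 0.125
[228. 211.] 464 [0.591 0.187 0.087] zmax 0.094
[262. 235.] 492 [0.49  0.174 0.11 ] zmax 0.125
[299. 236.] 60 [0.449 0.113 0.078] zmax 0.087
[228. 245.] 64 [0.535 0.233 0.078] zmax 0.087
```

View pics/crop.png

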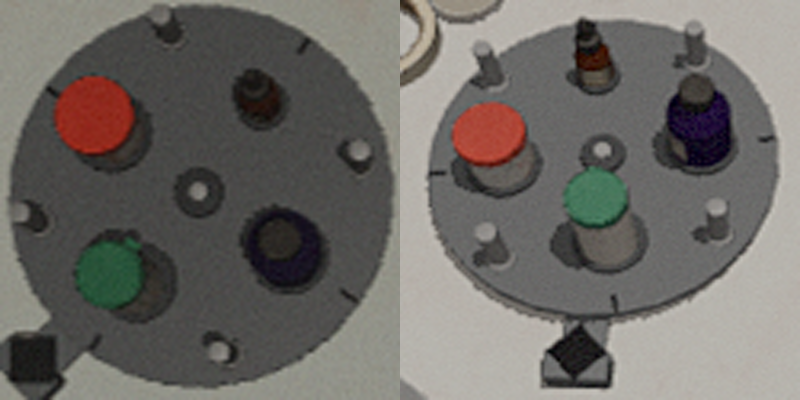

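```bash
cat >> h.py <<'E'
C=np.array([.5555,.128])
def world(s):
    d=s['depth'];f=200/np.tan(np.radians(s['fov_y'])/2);v,u=np.mgrid[:400,:640]
    P=np.stack([(u-s['cx'])/f*d,-(v-s['cy'])/f*d,-d],-1)
    return P@Ro.from_euler('xyz',s['orientation']).as_matrix().T+s['origin']
def rows(way,base=None):
    """way: list of (x,y,z,yawdeg) -> rows relative to current pose"""
    o=robot.get_obs(); p=o['tool_pos']; R=Ro.from_euler('xyz',[np.pi,0,o['ee_rot'][2]])
    for x,y,z,yw in way:
        t=R.inv().apply(np.array([x,y,z])-p)*100
        r=(R.inv()*Ro.from_euler('xyz',[np.pi,0,np.radians(yw)])).as_rotvec()
        print(r.round(3),t.round(1))
def at(phi,d,r=.107):
    """tool behind (clockwise of) a peg at phi deg by d m"""
    a=np.radians(phi); c=C+r*np.array([np.cos(a),np.sin(a)])-d*np.array([-np.sin(a),np.cos(a)])
    return c
E
python3 - <<'E'
from h import *
for n in('top','scene'):
    s=np.load(f'pics/{n}1.png.npz');W=world(s);V=s['image'].max(2)
    r=np.hypot(*(W[...,:2]-C).transpose(2,0,1))
    m=(W[...,2]>.02)&(W[...,2]<.045)&(r>.13)&(r<.185)&(W[...,0]<.5)
    w=W[m];q=w[:,:2]-C; mm=q.mean(0);print(n,'block',len(w),np.degrees(np.arctan2(mm[1],mm[0])),np.hypot(*q.T).min(),np.hypot(*q.T).max())
    b=m&(V<45); q=W[b][:,:2]-C; mm=q.mean(0); print('black',len(q),np.degrees(np.arctan2(mm[1],mm[0])),np.hypot(*mm))
print(robot.get_obs()['tool_pos'])
x,y=at(-171,.035); print(x,y)
rows([(x,y,.205,99),(x,y,.05,99)])
E
```

```text
top block 231 134.6312497648348 0.1312325625122878 0.16961411209076688
black 151 134.59045922482665 0.1506911297840483
scene block 315 134.45194547507873 0.13397828352077454 0.17297371896715735
black 165 134.29716699858946 0.15477169209286473
[0.22292261 0.50226007 0.20442595]
0.4443421412799122 0.1458306041615251
[ 0.    -0.     0.996] [-34.7 -23.6  -0.1]
[ 0.    -0.     0.996] [-34.7 -23.6  15.4]
```

Emit:
move_arm(deltas=[0,0,0.08,-2,-1.4,0,1,0,0,0.17,-5,-3.4,0,1,0,0,0.27,-8.5,-5.8,0,1,0,0,0.37,-12,-8.2,0,1,0,0,0.47,-15.5,-10.6,0,1,0,0,0.57,-19,-13,0,1,0,0,0.67,-22.5,-15.4,0,1,0,0,0.77,-26,-17.7,0,1])

```text
time: 0.9
tool_pos: [0.3893, 0.2337, 0.2051]
ee_rot: [-3.141, -0.0, 1.95]
wrist_force: [1.5, 1.1, 0.2]
width: 0.0338
finger_force: 0.0
```

```bash
python3 - <<'E'
from h import *
x,y=at(-171,.035)
rows([(x,y,.205,99),(x,y,.05,99)]); print(robot.get_obs()['ee_rot'])
E
```

```text
[-0.    -0.     0.222] [-10.2   1.9   0. ]
[-0.    -0.     0.222] [-10.2   1.9  15.5]
[-3.14118079e+00 -5.15075073e-05  1.94977953e+00]
```

Emit:
move_arm(deltas=[0,0,0.08,-3.5,0.7,0,1,0,0,0.16,-7,1.3,0,1,0,0,0.21,-9.5,1.8,0,1,0,0,0.22,-10.2,1.9,1,1,0,0,0.22,-10.2,1.9,5,1,0,0,0.22,-10.2,1.9,8,1,0,0,0.22,-10.2,1.9,9,1,0,0,0.22,-10.2,1.9,9,1])

```text
time: 1.7
tool_pos: [0.4428, 0.1482, 0.1133]
ee_rot: [-3.137, -0.0, 1.735]
wrist_force: [-0.5, 0.2, 0.2]
width: 0.0005
finger_force: 0.0
```

```bash
python3 - <<'E'
from h import *
s=snap('top','top2.png'); a=cv2.resize(s['image'][110:240,225:355],(400,400),interpolation=2)
s=snap('scene','sc2.png'); b=cv2.resize(s['image'][165:300,195:330],(400,400),interpolation=2)
cv2.imwrite('pics/c2.png',np.hstack([a,b])[:,:,::-1])
o=robot.get_obs();print(o['time'],o['tool_pos'],o['ee_rot'],o['width'],at(-171,0))
x,y=at(-171,.035)
rows([(x,y,.05,99)]);
E
```

```text
1.8 [0.44518256 0.14854484 0.11654752] [ 3.13993607e+00 -3.01190526e-04  1.73477043e+00] 0.0006027328294082977 [0.44981735 0.11126151]
[ 0.    -0.     0.007] [-0.3 -0.1  6.7]
```

View pics/c2.png

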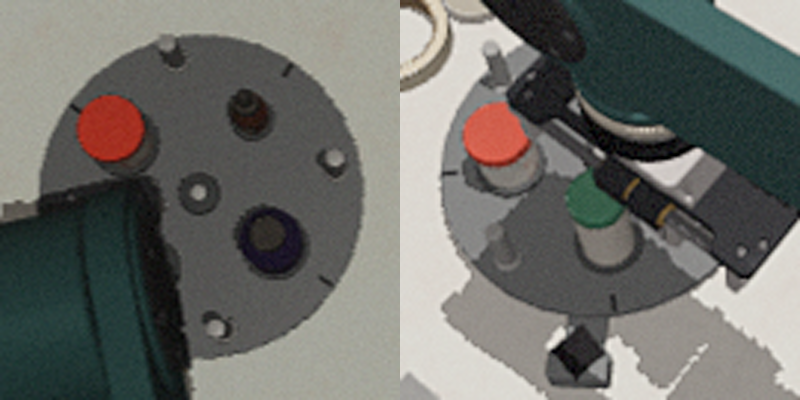

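The tool stands just behind (clockwise of) the near peg, clear of the green canister. The table hasn't moved. Next I'll lower it and plan the push.

Emit:
move_arm(deltas=[0,0,0,0,0,1.5,1,0,0,0,0,0,4,1,0,0,0,0,0,5.3,1,0,0,0,0,0,5.5,1,0,0,0,0,0,5.5,1])

```text
time: 2.3
tool_pos: [0.4452, 0.1482, 0.0613]
ee_rot: [3.141, -0.0, 1.734]
wrist_force: [-1.3, -0.6, 0.9]
width: 0.0004
finger_force: 0.0
```

```bash
python3 - <<'E'
from h import *
o=robot.get_obs();print(o['tool_pos'],o['ee_rot'])
w=[]
for d,phi in [(.028,-171),(.022,-171),(.018,-170),(.016,-168),(.016,-165),(.016,-161),(.016,-157),(.016,-153)]:
    w.append((*at(phi,d),.06,phi-90))
rows(w)
E
```

```text
[0.44524646 0.14815068 0.06128263] [ 3.14050684e+00 -1.53166495e-04  1.73399326e+00]
[ 0.    -0.     0.006] [-0.9 -0.1  0.1]
[ 0.    -0.     0.006] [-1.5 -0.1  0.1]
[-0.     0.    -0.011] [-2.1 -0.2  0.1]
[ 0.     0.    -0.046] [-2.7 -0.2  0.1]
[-0.     0.    -0.099] [-3.2 -0.3  0.1]
[-0.     0.    -0.168] [-4.  -0.3  0.1]
[-0.     0.    -0.238] [-4.7 -0.2  0.1]
[-0.     0.    -0.308] [-5.5 -0.1  0.1]
```

Emit:
move_arm(deltas=[0,0,0,-0.9,-0.1,0,1,0,0,0,-1.5,-0.1,0,1,0,0,-0.01,-2.1,-0.2,0,1,0,0,-0.05,-2.7,-0.2,0,1,0,0,-0.1,-3.2,-0.3,0,1,0,0,-0.17,-4,-0.3,0,1,0,0,-0.24,-4.7,-0.2,0,1,0,0,-0.31,-5.5,-0.1,0,1])

```text
time: 3.1
tool_pos: [0.4528, 0.093, 0.0609]
ee_rot: [3.141, -0.0, 2.047]
wrist_force: [0.2, 0.9, 0.7]
width: 0.0003
finger_force: 0.4
```

```bash
cat >> h.py <<'E'
def cup(f):
    s=snap('top',f);W=world(s);H,S,V=cv2.split(cv2.cvtColor(s['image'],cv2.COLOR_RGB2HSV))
    r=np.hypot(*(W[...,:2]-C).transpose(2,0,1))
    m=((H<8)|(H>172))&(S>150)&(V>80)&(r<.11)&(abs(W[...,2]-.09)<.012)
    w=W[m]; q=(w.min(0)+w.max(0))[:2]/2-C; print('cup',len(w),np.degrees(np.arctan2(q[1],q[0])),np.hypot(*q))
E
python3 - <<'E'
from h import *
cup('t3.png')
o=robot.get_obs();print(o['time'],o['tool_pos'],o['ee_rot'],o['wrist_force'])
rows([(*at(phi,.016),.06,phi-90) for phi in range(-149,-117,4)])
E
```

```text
cup 360 71.91844498212949 0.06961932174708928
3.15 [0.45327774 0.09189414 0.06094797] [3.14094491e+00 1.04168479e-03 2.04765469e+00] [ 0.10360166 -0.44415686 -0.1499087 ]
[ 0.     0.    -0.064] [-0.6 -0.   0.1]
[ 0.     0.    -0.134] [-1.3 -0.1  0.1]
[-0.     0.    -0.204] [-2.1 -0.1  0.1]
[ 0.     0.    -0.274] [-2.8  0.   0.1]
[ 0.     0.    -0.343] [-3.6  0.1  0.1]
[ 0.     0.    -0.413] [-4.3  0.3  0.1]
[ 0.     0.    -0.483] [-5.   0.5  0.1]
[-0.     0.    -0.553] [-5.7  0.8  0.1]
```

Emit:
move_arm(deltas=[0,0,-0.06,-0.6,0,0,1,0,0,-0.13,-1.3,-0.1,0,1,0,0,-0.2,-2.1,-0.1,0,1,0,0,-0.27,-2.8,0,0,1,0,0,-0.34,-3.6,0.1,0,1,0,0,-0.41,-4.3,0.3,0,1,0,0,-0.48,-5,0.5,0,1,0,0,-0.55,-5.7,0.8,0,1])

```text
time: 3.95
tool_pos: [0.4855, 0.0459, 0.0606]
ee_rot: [-3.141, -0.001, 2.595]
wrist_force: [-0.9, -0.9, 0.8]
width: 0.0003
finger_force: 0.4
```

```bash
python3 - <<'E'
from h import *
cup('t4.png')
o=robot.get_obs();print(o['time'],o['tool_pos'],o['ee_rot'],o['wrist_force'])
rows([(*at(phi,.016),.06,phi-90) for phi in (-117,-113,-109,-105.5,-102.5,-100,-98,-96)])
E
```

```text
cup 364 102.49114558467295 0.06904673502638513
4.0 [0.48664446 0.04512454 0.06075865] [-3.14142976e+00  1.09155802e-03  2.59645247e+00] [0.90873438 0.02687328 0.29901236]
[-0.     0.    -0.074] [-0.8 -0.1  0.1]
[-0.     0.    -0.144] [-1.5 -0.2  0.1]
[-0.     0.    -0.214] [-2.3 -0.1  0.1]
[-0.     0.    -0.275] [-3.  -0.1  0.1]
[-0.     0.    -0.327] [-3.5  0.   0.1]
[-0.     0.    -0.371] [-4.   0.1  0.1]
[-0.     0.    -0.406] [-4.3  0.2  0.1]
[-0.    0.   -0.44] [-4.7  0.3  0.1]
```

Emit:
move_arm(deltas=[0,0,-0.07,-0.8,-0.1,0,1,0,0,-0.14,-1.5,-0.2,0,1,0,0,-0.21,-2.3,-0.1,0,1,0,0,-0.28,-3,-0.1,0,1,0,0,-0.33,-3.5,0,0,1,0,0,-0.37,-4,0.1,0,1,0,0,-0.41,-4.3,0.2,0,1,0,0,-0.44,-4.7,0.3,0,1])

```text
time: 4.8
tool_pos: [0.5271, 0.0243, 0.0606]
ee_rot: [-3.142, -0.001, 3.033]
wrist_force: [-0.6, 0.1, 0.4]
width: 0.0006
finger_force: 0.3
```

```bash
python3 - <<'E'
from h import *
cup('t5.png');cup('t6.png')
o=robot.get_obs();print(o['time'],o['tool_pos'],o['ee_rot'],o['wrist_force'])
rows([(*at(phi,.016),.06,phi-90) for phi in (-94,-92.5,-91,-90)])
E
```

```text
cup 362 128.0288041880046 0.06903441840909098
cup 376 128.71236591440004 0.06966505168808956
4.9 [0.52771366 0.02424433 0.06063693] [3.14146963e+00 4.48036182e-04 3.03163378e+00] [-0.68880068  0.65169497  0.78112684]
[-0.    0.   -0.04] [-0.5 -0.1  0.1]
[ 0.     0.    -0.066] [-0.7 -0.2  0.1]
[ 0.     0.    -0.093] [-1.  -0.2  0.1]
[-0.    0.   -0.11] [-1.2 -0.2  0.1]
```

Emit:
move_arm(deltas=[0,0,-0.03,-0.4,-0.1,0,1,0,0,-0.06,-0.7,-0.2,0,1,0,0,-0.08,-0.9,-0.2,0,1,0,0,-0.09,-1,-0.2,0,1,0,0,-0.09,-1,-0.2,0,1,0,0,-0.09,0.5,-0.2,0,1,0,0,-0.09,1.5,-0.2,0,1,0,0,-0.09,1.5,-0.2,0,1])

```text
time: 5.7
tool_pos: [0.5113, 0.0244, 0.0605]
ee_rot: [3.141, -0.0, 3.124]
wrist_force: [-0.5, 0.5, -0.2]
width: 0.0004
finger_force: 0.0
```

Emit:
move_arm(deltas=[0,0,0,0,0,-1.5,1,0,0,0,0,0,-5,1,0,0,0,0,0,-9,1,0,0,0,0,0,-12,1,0,0,0,0,0,-12,1,0,0,0,0,0,-12,1])

```text
time: 6.3
tool_pos: [0.5129, 0.0241, 0.181]
ee_rot: [3.142, 0.002, 3.124]
wrist_force: [-0.2, 0.3, 0.2]
width: 0.0001
finger_force: 0.0
```

```bash
python3 - <<'E'
from h import *
cup('t7.png');cup('t8.png')
o=robot.get_obs();print(o['time'],o['tool_pos'],o['wrist_force'])
s=snap('top','t9.png');cv2.imwrite('pics/c9.png',cv2.resize(s['image'][110:240,225:355],(400,400),interpolation=2)[:,:,::-1])
E
```

```text
cup 247 129.25619550956338 0.0759325294792611
cup 259 129.7794886026295 0.07497965447256029
6.4 [0.51152638 0.02415957 0.17860659] [-0.40346272 -0.52408233 -1.24834913]
```

View pics/c9.png

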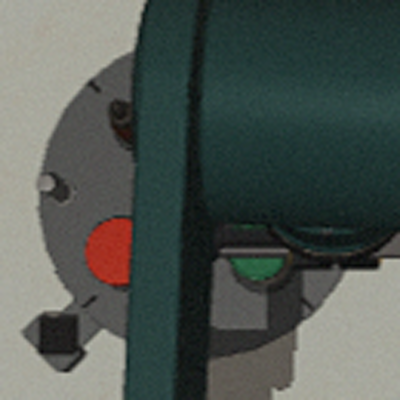

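The lid is partly hidden by the arm, with its visible part at crop (110,250), so I'll move the arm aside to the right and measure again.

Emit:
move_arm(deltas=[0,0,0,0,-2,0,1,0,0,0,0,-6,0,1,0,0,0,0,-10,0,1,0,0,0,0,-14,0,1,0,0,0,0,-17,0,1,0,0,0,0,-18,0,1,0,0,0,0,-18,0,1])

```text
time: 7.15
tool_pos: [0.5084, -0.1565, 0.1788]
ee_rot: [3.14, -0.003, 3.121]
wrist_force: [-0.1, 0.2, 0.3]
width: -0.0
finger_force: 0.0
```

```bash
python3 - <<'E'
from h import *
cup('t10.png');cup('t11.png')
s=snap('top','t12.png');cv2.imwrite('pics/c12.png',cv2.resize(s['image'][110:240,225:355],(400,400),interpolation=2)[:,:,::-1])
E
```

```text
cup 378 133.73961758940413 0.06944467031905881
cup 375 133.79574619805157 0.06950558027035214
```

View pics/c12.png

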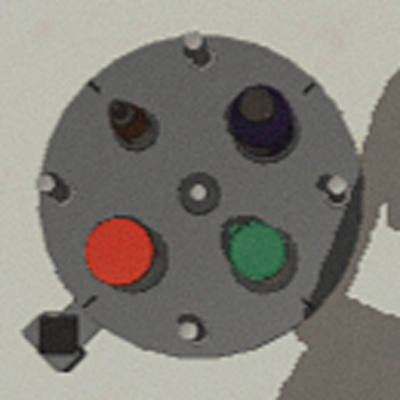

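The picture shows the red-lidded cup at crop (120,250), in line with the pointer at (60,335). It measures 133.8° against 134.5° for the pointer, the table is at rest and the arm is clear, so I'm handing in.

```bash
python3 -c "
from bench import robot
print(robot.close_job())"
```

```text
the job is handed in; nothing more can be done
None
```

I turned the carousel until the specimen cup stood within about 1° of the pointer line (limit about 11.5°), left it at rest with the arm clear of everything, and handed the job in at about 7 s; the hand-in gave no verdict.

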